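Seal the figure tub on the train table's wing

TASK

Take the lid off the sloping track ramp, set it gently on the blue tub, let go, and press it down point by point around its edge until the rubber seal is fully seated all the way round and the lid lies flat. Press only on the lid, never on the bare seal, with a light push at each point rather than forcing it down in one go, and leave the other toys where they stand.

Things in the scene. Friction and masses are not known exactly. Their poses are not given: they have to be found in the camera images.
- lid_grip (a point): centre of the lid's orange fin handle: upright along the plate's middle, 18 mm thick (lid x), 84 mm long (lid y), 36 mm high. Lid z points out of its top, square to the plate. This point is 18 mm above the plate's top face, 26 mm above its underside and 40 mm above the plug's underside. The lid starts on the ramp, top up, tilted 30 degrees towards the robot.
- lid: the loose lid, 0.2 to 0.4 kg: white plate 134 mm (lid x) by 184 mm (lid y), 8 mm thick, with the orange fin on top and a grey plug 86 x 136 mm, 14 mm deep, underneath; origin at the centre of the plug's underside, axes as for lid_grip. It may go on the tub either way round.
- tub_top (a point): centre of the blue tub's opening (98 x 148 mm) at the height of its rim's top face, z up. The lid's plug drops in with 6 mm to spare on each side and the lid's plate rests on the seal pads on the rim, 6 to 7.5 mm proud at first, 1.5 mm once seated. With the lid fully home, lid_grip is 27.5 mm above this point.
- tub: blue rectangular tub fixed to the table, 130 mm (tub x) by 180 mm (tub y), 75 mm high, flat rim 16 mm wide carrying six black rubber seal pads; wooden figures inside; origin at the centre of its underside (75 mm under tub_top), same axes.
- ramp: fixed wooden track ramp sloping 30 degrees, rising along its own +x (away from the robot), 150 mm wide, about 95 mm high, with a red stop lip at its foot; origin at the centre of its underside. The lid lies on it, lid x up the slope.
- seal1 (a joint): travel (m) of the seal pad in the middle of the rim at tub x = -57 mm, tub y = -82 mm from tub_top (L-shaped corner pad): 0 standing proud, 0.006 fully seated. Moves only when pushed down with about 12 N, stays where left. The lid lifts a little at the opposite corner when pressed here.
- seal2 (a joint): travel (m) of the seal pad in the middle of the rim at tub x = -57 mm, tub y = 0 mm from tub_top (pad half-way along a long side, 44 mm long): 0 standing proud, 0.006 fully seated. Moves only when pushed down with about 12 N, stays where left. The stiff lid can't push it down alone: seat both corner pads of its side first.
- seal3 (a joint): travel (m) of the seal pad in the middle of the rim at tub x = -57 mm, tub y = 82 mm from tub_top (L-shaped corner pad): 0 standing proud, 0.006 fully seated. Moves only when pushed down with about 12 N, stays where left. The lid lifts a little at the opposite corner when pressed here.
- seal4 (a joint): travel (m) of the seal pad in the middle of the rim at tub x = 57 mm, tub y = -82 mm from tub_top (L-shaped corner pad): 0 standing proud, 0.006 fully seated. Moves only when pushed down with about 12 N, stays where left. The lid lifts a little at the opposite corner when pressed here.
- seal5 (a joint): travel (m) of the seal pad in the middle of the rim at tub x = 57 mm, tub y = 0 mm from tub_top (pad half-way along a long side, 44 mm long): 0 standing proud, 0.006 fully seated. Moves only when pushed down with about 12 N, stays where left. The stiff lid can't push it down alone: seat both corner pads of its side first.
- seal6 (a joint): travel (m) of the seal pad in the middle of the rim at tub x = 57 mm, tub y = 82 mm from tub_top (L-shaped corner pad): 0 standing proud, 0.006 fully seated. Moves only when pushed down with about 12 N, stays where left. The lid lifts a little at the opposite corner when pressed here.
- fire_engine: red toy fire engine, 150 x 52 x 72 mm, on its wheels; a bystander; origin at the centre of its underside.
- bus: silver toy bus, 160 x 50 x 62 mm, on its wheels; a bystander; origin at the centre of its underside.
- hedge: green silicone hedge, 38 x 170 x 56 mm; a bystander; origin at the centre of its underside.
- pylon: slender stainless steel bridge pylon, 58 mm square foot, 32 mm square shaft, 160 mm tall, standing upright between tub and ramp; a bystander; origin at the centre of its underside.
- station: little wooden station with a green roof, 76 x 118 x 80 mm; a bystander; origin at the centre of its underside.
- wagon: yellow toy wagon, 100 x 44 x 50 mm; a bystander; origin at the centre of its underside.
Mind the look-alikes: they are no part of the job. There is more than one size of the lid; the job needs the largest.

How it is judged:
On the way:
1. the lid rests on the tub in line with it, released, its seal not yet seated all round (horizontal distance between lid_grip and tub_top below 0.01 m and angle between the x axis of lid_grip and the x axis of tub_top, either way round below 0.15 rad and z of lid_grip in the frame of tub_top below 0.04 m and contact force between the fingers and lid below 0.2 N and value of joint any of seal1, seal2, seal3, seal4, seal5, seal6 below 0.0042 m), for 0.1 s.
At the end, for the whole second after the job is handed in: The lid is at rest on the tub, within 10 mm of its middle and in line with it to 0.15 rad, flat to 0.02 rad and within about 2 mm of fully home; all six seal pads are pressed at least 4.5 mm of their 6 mm; the robot has let go (horizontal distance between lid_grip and tub_top below 0.01 m and angle between the x axis of lid_grip and the x axis of tub_top, either way round below 0.15 rad and z of lid_grip in the frame of tub_top below 0.0297 m and angle between the z axis of lid_grip and the z axis of tub_top, either way round below 0.02 rad and value of joint each of seal1, seal2, seal3, seal4, seal5, seal6 above 0.0045 m and linear speed of lid below 0.02 m/s); the robot touches nothing.
It fails at once if the lid is forced: more than 68 N between lid and tub (one pad needs about 12 N) (contact force between lid and tub above 68 N).
It fails at once if the fingers press on the tub or its bare seal (more than 8 N) (contact force between the fingers and tub above 8 N).
It fails at once if a bystander toy is shifted by more than 25 mm (distance of any of fire_engine, bus, hedge, pylon, station, wagon from where it was at the start of the episode above 0.025 m).
It fails at once if the pylon is tipped (angle between pylon's own z axis and vertical above 0.35 rad).
It also fails if it takes over 72 s, if anything falls off the work surface, if the arm or the gripper's body presses on something with over 40 N, if the wrist force passes 120 N, or if a joint passes its speed limit or range.

ROBOT

A 7-joint arm with a two-finger parallel gripper is mounted at the origin on the work surface. World frame = base frame: x ahead of the robot, y to its left, z up, the work surface at z = 0. Lengths are in m, angles in rad, forces in N, time in s.
With the tool pointing down it reaches from about 0.425 to 1.025 m from the base axis. Payload 9.4 kg.
Tool frame: the origin (TCP) lies where the fingers leave the gripper's body, on its centre line; the fingertips stand 84 mm ahead of it and the grasp point (between the pads) lies 65 mm ahead of it; z points along the fingers, y is the line along which they close (so a half turn about z gives the same grasp; the last joint's range is limited). The gripper opens to 93 mm and grips with 3 to 60 N. Pads are 15 mm wide; open, the fingers measure 128 mm over their backs; the gripper's body (75 mm by 188 mm) begins 65 mm behind the grasp point.
Start: joints at [1.149, 0.599, -0.003, 1.599, 0.002, 0.943, -0.08], TCP at [0.245, -0.682, 0.303] pointing down, gripper open.
Joint ranges: [-2.57, 2.57], [-0.35, 1.97], [-1.29, 1.29], [0.11, 2.56], [-1.05, 4.19], [0.11, 1.86], [-2.63, 2.63]. Speed limits (rad/s): [2.22, 2.22, 3.01, 3.01, 3.14, 3.14, 3.14].

INTERFACE

Orientations are given as a unit quaternion [w, x, y, z].
In Python, from station import manip, eyes, spotter gives the robot as it stands.
- The arm moves only by the shell command python3 -m crank 'ROWS'. ROWS is JSON, a list of rows, each a list of 3 entries, a list of its own where there are three numbers: the turn, a rotation vector about the world's x, y, z in rad, then the shift along the world's x, y, z in cm, then the gripper command: -1 is fully open, 1 is shut, values between are in proportion. A call has 1 to 20 rows; each row shifts and turns the commanded pose from where the row before left it; what a row does not reach is not made up. A row lasts 1/8 s, in which the tool goes at most 62.5 mm and 10.7 degrees, less where a joint would pass 70% of its speed; a pose out of reach is approached as far as the arm can. A call is refused whole if a number of a shift passes 6.25 or a number of a turn 0.188, either way. A call with a gripper value outside its range is refused whole. The fingers move at their own pace and stop on an object; the grip force is fixed at half the most. Time passes only in rows, so rows that do not move let the fingers close. It gives the time, the measured TCP pose, the force, the opening and the grip force at its end, in the units of the state.
- manip.get_obs(): the state, without advancing time (a new reading comes with each control period).
- eyes.get_image(name): name is "scene" or "top" or "wrist"; returns a dict with "color" (384x512x3 uint8, red, green, blue), "z_map" (384x512 float32, m along the optical axis (not along the pixel's ray), 0 where there is no reading), "fx", "fy", "cx", "cy" (pixels), "extrinsics" (4x4, takes a point from camera to world coordinates). Camera axes: x right, y down, z forward; pixel columns grow to the right and rows downward; lengths in m; the calibration is good to about 2 mm. A picture is of the moment at which its call begins.
- manip.finish_job(): hands the job in; it is judged then, once.
Trained networks look in the newest picture that a camera, given by its name, has taken for a name from the list of things; names that differ only in an ending like _2 or _b are one class to them, and where a whole thing is asked for, a point or a joint stands for the part that bears it (a point fixed in the world has none). Each returns a list of dicts, best first, with "p" (0 to 1); they miss things now and then, are a little off and sometimes report something else, mostly with a low value. They report only what shows in the picture. A call takes as long as a camera call. They do not tell look-alikes from the thing itself.
- spotter.look_for(camera, label): "position" ([x, y, z] in m, in world coordinates, good to about 4 mm: the middle of the surface that is visible of it).
- spotter.tip_of(camera, label): "position" ([x, y, z] in m, in world coordinates, good to about 4 mm: a listed point, or the origin of a listed thing).
The state is a dict: "time": time; "q": joint angles; "qvel": joint speeds; "joint_torque": joint torques, N m; "tool_pos": TCP position; "tcp_rot": TCP orientation; "ft_force": force on the tool from outside, world axes, zero at the start; "torque": the same for the moment, N m; "opening": finger opening in m; "gripper_force": force on a finger pad.
Only numpy, scipy, OpenCV 4.12 (cv2) and the standard library are available. Lean on these libraries where they do the work, as an engineer would, in place of code of your own. Each camera call takes 0.05 s, during which the arm holds its last target. There are 200 camera calls.

## Working session

There is one attempt and no reset: what is moved stays moved. The work goes in short steps, Python scripts to look and compute and a shell command to move; the robot and the scene stay as the last step left them, time stands still between calls to the robot, and variables do not carry over. Pictures are saved under pics/ and viewed, at most 10 in all, crops included, and the job is handed in when it is done.

```bash
mkdir -p pics; python3 - <<'E'
from station import manip, eyes, spotter
import cv2, numpy as np
ims=[]
for c in ["scene","top"]:
    im=eyes.get_image(c); cv2.imwrite(f"pics/{c}0.png",im["color"][:,:,::-1])
    np.savez(f"{c}0.npz",**im)
    for n in ["lid_grip","lid","tub_top","tub","ramp","pylon","station","bus","hedge","wagon","fire_engine"]:
        print(c,n,[(np.round(d["position"],3).tolist(),round(d["p"],2)) for d in spotter.tip_of(c,n)][:4])
o=manip.get_obs();print(o["time"],o["tool_pos"],o["tcp_rot"],o["opening"],o["ft_force"])
E
```

```text
scene lid_grip [([0.216, -0.377, 0.016], 0.73), ([0.529, -0.214, 0.089], 0.61), ([0.337, -0.082, 0.011], 0.57)]
scene lid [([0.218, -0.374, 0.044], 0.66), ([0.342, -0.082, 0.042], 0.61), ([0.555, -0.215, 0.047], 0.6)]
scene tub_top [([0.532, 0.197, 0.079], 0.71)]
scene tub [([0.529, 0.193, -0.002], 0.76)]
scene ramp [([0.56, -0.217, -0.003], 0.91), ([0.554, -0.214, 0.047], 0.24)]
scene pylon [([0.583, -0.006, -0.0], 0.97)]
scene station [([0.742, -0.163, -0.0], 0.83)]
scene bus [([0.368, -0.242, -0.002], 0.71), ([0.362, 0.243, 0.004], 0.56)]
scene hedge []
scene wagon [([0.448, -0.453, -0.002], 0.9)]
scene fire_engine [([0.364, 0.242, 0.001], 0.63)]
top lid_grip [([0.53, -0.211, 0.088], 0.91), ([0.214, -0.375, 0.013], 0.66)]
top lid [([0.338, -0.08, 0.043], 0.82), ([0.218, -0.375, 0.042], 0.79), ([0.549, -0.214, 0.053], 0.77)]
top tub_top [([0.535, 0.199, 0.075], 0.71), ([0.534, 0.196, -0.0], 0.42)]
top tub [([0.533, 0.195, 0.001], 0.95)]
top ramp []
top pylon [([0.58, -0.007, -0.0], 0.68), ([0.531, -0.214, 0.085], 0.37)]
top station [([0.741, -0.161, -0.0], 0.68)]
top bus [([0.364, -0.241, -0.001], 0.87), ([0.531, -0.211, 0.085], 0.58)]
top hedge [([0.738, 0.187, 0.002], 0.97)]
top wagon [([0.45, -0.454, 0.002], 0.89), ([0.533, 0.196, 0.074], 0.39)]
top fire_engine [([0.358, 0.24, 0.0], 0.89)]
1.2 [ 0.24508366 -0.68232857  0.30272768] [ 1.37770620e-05  9.85170465e-01  1.71578424e-01 -1.35652816e-05] 0.0929595138746362 [0.33033815 0.97932306 0.84338327]
```

View pics/top0.png

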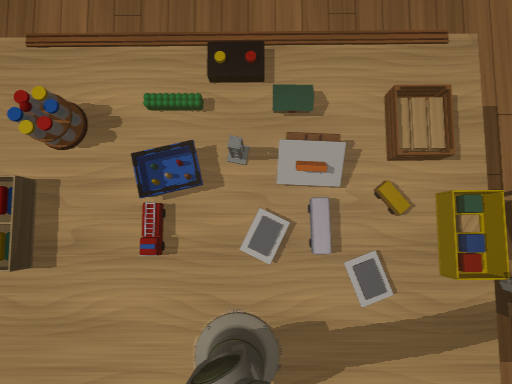

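View pics/scene0.png

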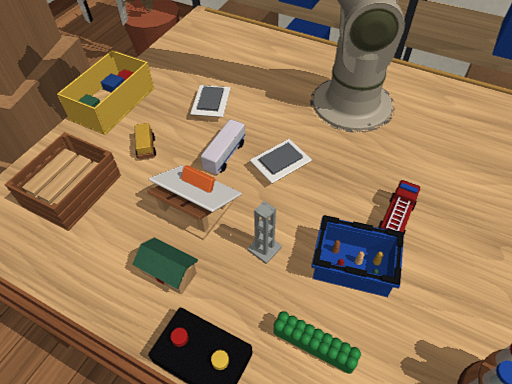

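The top view shows the lid with its orange fin on the ramp at about (311,163), the tub at (167,169) slightly turned, and the pylon at (237,150) between them. The two smaller lids lie upside down at (265,236) and (369,278). Next I'll measure the yaw angles.

```bash
cat >h.py <<'E'
import numpy as np, cv2
def cloud(im):
    z=im["z_map"].astype(float); v,u=np.indices(z.shape)
    P=np.stack([(u-im["cx"])/im["fx"]*z,(v-im["cy"])/im["fy"]*z,z,np.ones_like(z)],-1)@np.asarray(im["extrinsics"]).T
    return P[...,:3], z>0
def near(P,ok,c,r): return ok&(np.hypot(P[...,0]-c[0],P[...,1]-c[1])<r)
def rect(xy):
    (c,s,a)=cv2.minAreaRect(np.float32(xy)*1000)
    b=cv2.boxPoints((c,s,a)); e=max((b[1]-b[0],b[2]-b[1]),key=np.linalg.norm)
    yaw=np.degrees(np.arctan2(e[1],e[0]))%180
    return np.round(c,1),np.round(s,1),round(yaw-90,2)   # yaw of long axis relative to world y
def orange(im):
    h=cv2.cvtColor(im["color"],cv2.COLOR_RGB2HSV); return (h[...,0]>4)&(h[...,0]<18)&(h[...,1]>190)&(h[...,2]>110)
def blue(im):
    h=cv2.cvtColor(im["color"],cv2.COLOR_RGB2HSV); return (h[...,0]>105)&(h[...,0]<130)&(h[...,1]>100)
def white(im):
    h=cv2.cvtColor(im["color"],cv2.COLOR_RGB2HSV); return (h[...,1]<45)&(h[...,2]>120)
E
python3 - <<'E'
import numpy as np
from h import *
im={k:v for k,v in np.load("top0.npz").items()}; P,ok=cloud(im)
m=near(P,ok,(.53,.197),.15)&(P[...,2]>.06)&(P[...,2]<.1); print("tub",m.sum(),rect(P[m][:,:2]),np.median(P[m][:,2]))
m=near(P,ok,(.54,-.213),.12)&white(im)&(P[...,2]>.02); Q=P[m]; 
A=np.c_[Q[:,:2],np.ones(len(Q))]
for _ in range(4):
    k=np.linalg.lstsq(A,Q[:,2],rcond=None)[0]; r=abs(A@k-Q[:,2]); s=r<.004; A,Q=A[s],Q[s]
n=np.array([-k[0],-k[1],1]); n/=np.linalg.norm(n)
print("lid n",n,"tilt",np.degrees(np.arccos(n[2])),"uphill yaw",np.degrees(np.arctan2(-n[1],-n[0])), len(Q))
ex=np.array([np.cos(0),0,0]);g=np.array([-n[0],-n[1],0]);g/=np.linalg.norm(g)
y=np.cross(n,g);y/=np.linalg.norm(y);x=np.cross(y,n)
c=Q.mean(0); L=np.c_[(Q-c)@x,(Q-c)@y]; (cc,ss,aa)=cv2.minAreaRect(np.float32(L)*1000); print("plate rect in plane",cc,ss,aa,"centre",c+x*cc[0]/1000+y*cc[1]/1000)
m=near(P,ok,(.54,-.213),.12)&orange(im); F=P[m]; h=(F-c)@n; print("fin",len(F),np.percentile(h,[5,50,95])); T=F[h>.028]
print("top fin",T.mean(0),rect(T[:,:2]))
L=np.c_[(T-c)@x,(T-c)@y]; print(cv2.minAreaRect(np.float32(L)*1000))
tc=T.mean(0)-n*.018; print("grip",tc)
E
```

```text
tub 1278 (array([497.3, 184.8]), array([193.3, 179.7]), np.float32(-77.7)) 0.07754524468063928
lid n [-0.4584602   0.02928086  0.88823244] tilt 27.348030028101405 uphill yaw -3.654394115741208 1220
plate rect in plane (-15.353416442871094, -3.1261978149414062) (122.74436950683594, 183.95469665527344) 3.5032196044921875 centre [ 0.54379343 -0.21330811  0.07505126]
fin 165 [0.03106934 0.03466063 0.03817772]
top fin [ 0.52165858 -0.20882701  0.10272721] (array([ 521.5, -209.8]), array([78.4, 15.9]), np.float32(-4.11))
((-22.75967025756836, -0.9851493835449219), (16.671537399291992, 78.10907745361328), 0.7122447490692139)
grip [ 0.52991086 -0.20935407  0.08673903]
```

```bash
python3 -m crank '[[[0,0,0.0971],[1.67,3.98,0],-1],[[0,0,0.0971],[1.67,3.98,0],-1],[[0,0,0.0971],[1.67,3.98,0],-1],[[0,0,0.0971],[1.67,3.98,0],-1],[[0,0,0.0971],[1.67,3.98,0],-1],[[0,0,0.0971],[1.67,3.98,0],-1],[[0,0,0.0971],[1.67,3.98,0],-1],[[0,0,0.0971],[1.67,3.98,0],-1],[[0,0,0.0971],[1.67,3.98,0],-1],[[0,0,0.0971],[1.67,3.98,0],-1],[[0,0,0.0971],[1.67,3.98,0],-1],[[0,0,0.0971],[1.67,3.98,0],-1],[[-0.0064,-0.1047,0],[0,0,-1.0],-1],[[-0.0064,-0.1047,0],[0,0,-1.0],-1],[[-0.0064,-0.1047,0],[0,0,-1.0],-1],[[-0.0064,-0.1047,0],[0,0,-1.0],-1],[[-0.0064,-0.1047,0],[0,0,-1.0],-1],[[0,0,0],[0,0,-0.8],-1],[[0,0,0],[0,0,0],-1]]'
python3 - <<'E'
from h import *
from station import manip, eyes, spotter
from scipy.spatial.transform import Rotation as R
o=manip.get_obs(); q=o["tcp_rot"]; M=R.from_quat(q,scalar_first=True).as_matrix()
print(o["tool_pos"],M.round(3).tolist())
im=eyes.get_image("wrist"); cv2.imwrite("pics/w1.png",im["color"][:,:,::-1]); np.savez("w1.npz",**im)
for n in ["lid_grip"]: print(n,[(np.round(d["position"],4).tolist(),round(d["p"],2)) for d in spotter.tip_of("wrist",n)])
P,ok=cloud(im); m=near(P,ok,(.54,-.213),.13)&white(im)&(P[...,2]>.02); Q=P[m]
A=np.c_[Q[:,:2],np.ones(len(Q))]
for _ in range(4):
    k=np.linalg.lstsq(A,Q[:,2],rcond=None)[0]; r=abs(A@k-Q[:,2]); s=r<.003; A,Q=A[s],Q[s]
n=np.array([-k[0],-k[1],1]); n/=np.linalg.norm(n)
print("n",n,np.degrees(np.arccos(n[2])),np.degrees(np.arctan2(-n[1],-n[0])),len(Q))
m=near(P,ok,(.54,-.213),.12)&orange(im); F=P[m]; h=(F-Q.mean(0))@n; print(len(F),np.percentile(h,[5,50,95])); T=F[h>.033]
if len(T)>20:
    c=T.mean(0); y=np.cross(n,[1,0,0]);y/=np.linalg.norm(y);x=np.cross(y,n)
    (cc,ss,a)=cv2.minAreaRect(np.float32(np.c_[(T-c)@x,(T-c)@y])*1000); print(cc,ss,a)
    g=c+x*cc[0]/1e3+y*cc[1]/1e3-n*.018; print("grip",g,"in tool",M.T@(g-o["tool_pos"]))
E
```

```text
time: 3.58
tool_pos: [0.4419, -0.2159, 0.2556]
tcp_rot: [0.146, 0.719, 0.67, 0.108]
ft_force: [0.8, 0.2, 0.2]
opening: 0.0929
gripper_force: 0.0
[ 0.4418554  -0.21593475  0.25555743] [[0.078, 0.933, 0.351], [0.996, -0.059, -0.065], [-0.04, 0.355, -0.934]]
lid_grip [([0.5303, -0.2125, 0.0848], 0.7), ([0.3429, -0.085, 0.0095], 0.61)]
n [-0.1797695   0.04243586  0.98279302] 10.644239678973547 -13.281933801837274 4905
1813 [0.02310192 0.02588696 0.02845066]
```

View pics/w1.png

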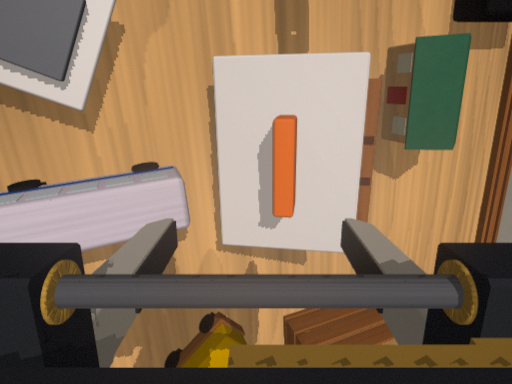

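The wrist view shows the lid plate at (215–367, 53–252) with its fin centred at (285,166), the bus at lower left and the station at upper right. The tilt came up short, at about 20° instead of 30°. I'll redo the plane fit without the bus.

```bash
cat >meas.py <<'E'
from h import *
from station import manip, eyes
from scipy.spatial.transform import Rotation as R
def lid(im,o,c0,zmin=.035,r=.115,hmin=.030):
    M=R.from_quat(o["tcp_rot"],scalar_first=True).as_matrix()
    P,ok=cloud(im); m=near(P,ok,c0,r)&white(im)&(P[...,2]>zmin)&(P[...,0]>c0[0]-.075); Q=P[m]
    best=None; rng=np.random.default_rng(0)
    for _ in range(300):
        a,b,c=Q[rng.choice(len(Q),3,False)]; n=np.cross(b-a,c-a); L=np.linalg.norm(n)
        if L<1e-4: continue
        n/=L; s=abs((Q-a)@n)<.002
        if best is None or s.sum()>best.sum(): best=s
    Q=Q[best]; q0=Q.mean(0); n=np.linalg.svd(Q-q0,full_matrices=False)[2][2]; n*=np.sign(n[2])
    print("n",n.round(4),"tilt",np.degrees(np.arccos(n[2])).round(2),"uphill",np.degrees(np.arctan2(-n[1],-n[0])).round(2),len(Q))
    y=np.cross(n,[1,0,0]);y/=np.linalg.norm(y);x=np.cross(y,n)
    (cc,ss,a)=cv2.minAreaRect(np.float32(np.c_[(Q-q0)@x,(Q-q0)@y])*1000); pc=q0+x*cc[0]/1e3+y*cc[1]/1e3
    print("plate",np.round(ss,1),round(a,2),"-> grip",(pc+n*.018).round(4))
    F=P[near(P,ok,c0,.09)&orange(im)]; h=(F-q0)@n; T=F[(h>hmin)&(h<.042)]; print("fin h",np.percentile(h,[5,50,95]).round(4),len(T))
    if len(T)>20:
        c=T.mean(0); (cc,ss,a)=cv2.minAreaRect(np.float32(np.c_[(T-c)@x,(T-c)@y])*1000)
        g=c+x*cc[0]/1e3+y*cc[1]/1e3; g=g-n*(((g-q0)@n)-.018); print("fin",np.round(ss,1),round(a,2),"grip",g.round(4),"in tool",(M.T@(g-o["tool_pos"])).round(4))
        b=cv2.boxPoints(((0,0),ss,a)); e=max((b[1]-b[0],b[2]-b[1]),key=np.linalg.norm); d=x*e[0]+y*e[1]; d/=np.linalg.norm(d); print("fin dir",d.round(3),"tool x",M[:,0].round(3),"tool z",M[:,2].round(3))
E
python3 - <<'E'
from meas import *
o=manip.get_obs(); print(o["q"].round(3))
lid({k:v for k,v in np.load("w1.npz").items()},o,(.54,-.213))
E
```

```text
[ 0.724  0.362 -0.452  2.347  0.805  0.145 -0.525]
n [-0.4986  0.0273  0.8664] tilt 29.96 uphill -3.13 24866
plate [182.2 132.8] 86.58 -> grip [ 0.5299 -0.2108  0.0874]
fin h [0.0346 0.0359 0.037 ] 1813
fin [81.1 15.7] 86.69 grip [ 0.5303 -0.2103  0.0876] in tool [0.0191 0.022  0.1879]
fin dir [ 0.05   0.999 -0.003] tool x [ 0.078  0.996 -0.04 ] tool z [ 0.352 -0.065 -0.934]
```

```bash
cat >st.py <<'E'
from station import manip
from scipy.spatial.transform import Rotation as R
import numpy as np,sys
np.set_printoptions(suppress=True,precision=4)
def rep(xt,zt,pt=None):
    o=manip.get_obs(); M=R.from_quat(o["tcp_rot"],scalar_first=True).as_matrix()
    xt,zt=np.array(xt,float),np.array(zt,float); zt/=np.linalg.norm(zt); xt-=zt*(xt@zt); xt/=np.linalg.norm(xt)
    T=np.c_[xt,np.cross(zt,xt),zt]; print("q",o["q"].round(3),"turn left",R.from_matrix(T@M.T).as_rotvec().round(4))
    if pt is not None: print("shift left cm",((np.array(pt)-o["tool_pos"])*100).round(2))
E
python3 -m crank '[[[0.0036,-0.02,0.0036],[0,0.15,-0.25],-1],[[0.0036,-0.02,0.0036],[0,0.15,-0.25],-1],[[0.0036,-0.02,0.0036],[0,0.15,-0.25],-1],[[0.0036,-0.02,0.0036],[0,0.15,-0.25],-1],[[0.0036,-0.02,0.0036],[0,0.15,-0.25],-1],[[0.0036,-0.02,0.0036],[0,0.15,-0.25],-1],[[0.0036,-0.02,0.0036],[0,0.15,-0.25],-1],[[0.0036,-0.02,0.0036],[0,0.15,-0.25],-1],[[0,0,0],[0,0,0],-1]]'
python3 -c "
from st import *
rep([.052,.9985,0],[.4986,-.027,-.8664],[.445,-.206,.2348])"
```

```text
time: 4.8
tool_pos: [0.4415, -0.2049, 0.2363]
tcp_rot: [0.185, 0.702, 0.665, 0.174]
ft_force: [1.0, -0.3, 0.1]
opening: 0.0928
gripper_force: 0.0
q [ 1.081  0.519 -0.931  2.43   2.041  0.314 -1.714] turn left [ 0.0015 -0.0095  0.0023]
shift left cm [ 0.35 -0.11 -0.15]
```

```bash
python3 -m crank '[[[0.0015,-0.0095,0.0023],[0.35,-0.1,-0.15],-1],[[0,0,0],[0.5,-0.02,-0.87],-1],[[0,0,0],[0.5,-0.02,-0.87],-1],[[0,0,0],[0.5,-0.02,-0.87],-1],[[0,0,0],[0.5,-0.02,-0.87],-1],[[0,0,0],[0.5,-0.02,-0.87],-1],[[0,0,0],[0.5,-0.02,-0.87],-1],[[0,0,0],[0.5,-0.02,-0.87],-1],[[0,0,0],[0,0,0],-1]]'
python3 - <<'E'
from meas import *
from st import *
o=manip.get_obs(); im=eyes.get_image("wrist"); cv2.imwrite("pics/w2.png",im["color"][:,:,::-1])
try: lid(im,o,(.54,-.213))
except Exception as e: print(e)
rep([.052,.9985,0],[.4986,-.027,-.8664],[.495,-.2085,.148])
E
```

```text
time: 5.92
tool_pos: [0.4804, -0.2069, 0.1732]
tcp_rot: [0.187, 0.7, 0.665, 0.178]
ft_force: [-0.7, -0.1, -0.1]
opening: 0.093
gripper_force: 0.0
n [-0.4989  0.0274  0.8662] tilt 29.98 uphill -3.14 39678
plate [182.4 132.9] 86.56 -> grip [ 0.5297 -0.2107  0.0872]
fin h [0.0346 0.0358 0.0369] 3205
fin [64.8 16.6] 85.91 grip [ 0.5307 -0.2018  0.0875] in tool [0.0078 0.0005 0.0992]
fin dir [0.062 0.998 0.004] tool x [ 0.052  0.999 -0.   ] tool z [ 0.498 -0.026 -0.867]
q [ 1.029  0.729 -0.968  2.408  2.16   0.52  -1.792] turn left [-0.0001 -0.0004 -0.0011]
shift left cm [ 1.48 -0.16 -2.56]
```

```bash
python3 -m crank '[[[0,0,0],[0.5,-0.05,-0.86],-1],[[0,0,0],[0.5,-0.05,-0.86],-1],[[0,0,0],[0.48,-0.05,-0.84],-1],[[0,0,0],[0,0,0],-1],[[0,0,0],[0,0,0],1],[[0,0,0],[0,0,0],1],[[0,0,0],[0,0,0],1],[[0,0,0],[0,0,0],1],[[0,0,0],[0,0,0],1],[[0,0,0],[0,0,0],1],[[0,0,0],[0,0,0],1],[[0,0,0],[0,0,0],1]]'
```

```text
time: 7.48
tool_pos: [0.495, -0.2086, 0.1483]
tcp_rot: [0.188, 0.7, 0.665, 0.177]
ft_force: [-2.1, -0.1, 0.6]
opening: 0.0181
gripper_force: 28.6
```

```bash
python3 -m crank '[[[0,0,0],[-0.25,0.01,0.43],1],[[0,0,0],[-0.5,0.02,0.87],1],[[0,0,0],[-0.5,0.02,0.87],1],[[0,0,0],[-0.5,0.02,0.87],1],[[0,0,0],[-0.5,0.02,0.87],1],[[0,0,0],[0,0,1.5],1],[[0,0,0],[0,0,2],1],[[0,0,0],[0,0,2],1],[[0,0,0],[0,0,2],1],[[0,0,0],[0.5,0,2],1],[[0,0,0],[0.5,0,2],1],[[0,0,0],[0.5,0,2],1],[[0,0,0],[0.5,0,2],1],[[0,0,0],[0.5,0,2],1],[[0,0,0],[0,0,0],1]]'
python3 - <<'E'
from meas import *
from st import *
rep([.052,.9985,0],[0,0,-1])
im=eyes.get_image("top"); P,ok=cloud(im); np.savez("top1.npz",**im)
m=near(P,ok,(.53,.197),.125)&blue(im)&(P[...,2]>.055)&(P[...,2]<.095)
m=cv2.morphologyEx(m.astype(np.uint8),cv2.MORPH_CLOSE,np.ones((3,3)))>0; m&=(P[...,2]>.066)&(P[...,2]<.095)&near(P,ok,(.53,.197),.125)
Q=P[m]; print(len(Q),rect(Q[:,:2]),np.percentile(Q[:,2],[5,50,95]))
cv2.imwrite("pics/tub.png",cv2.resize(np.hstack([im["color"][120:220,110:230,::-1],np.repeat(m[120:220,110:230,None]*255,3,2).astype(np.uint8)]),None,fx=3,fy=3))
E
```

```text
time: 9.35
tool_pos: [0.4948, -0.2095, 0.3517]
tcp_rot: [0.191, 0.701, 0.664, 0.176]
ft_force: [-0.1, -0.5, -3.3]
opening: 0.0175
gripper_force: 30.0
q [ 1.214  0.376 -1.091  2.205  0.861  0.325 -0.578] turn left [0.0352 0.5234 0.0017]
522 (array([527. , 191.5]), array([129.1, 177.9]), np.float32(12.54)) [0.0692 0.0753 0.0796]
```

View pics/tub.png

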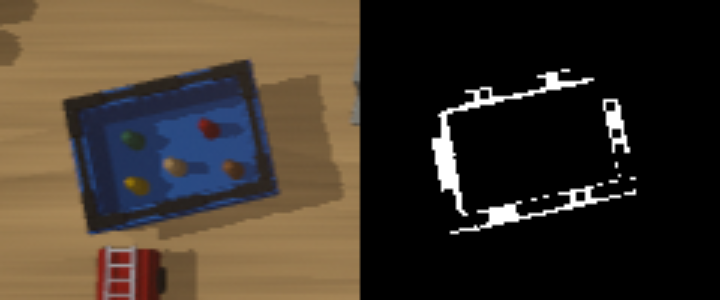

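The crop shows the tub's rim with dark seal pads, turned about +12°, centred near (172,148). The fire engine is just below its near side at (128,275). Next I'll level the lid and move towards the tub.

```bash
python3 -m crank '[[[0.0035,0.0523,0],[0.3,0,0.2],1],[[0.0035,0.0523,0],[0.3,0,0.2],1],[[0.0035,0.0523,0],[0.3,0,0.2],1],[[0.0035,0.0523,0],[0.3,0,0.2],1],[[0.0035,0.0523,0],[0.3,0,0.2],1],[[0.0035,0.0523,0],[0.3,0,0.2],1],[[0.0035,0.0523,0],[0.3,0,0.2],1],[[0.0035,0.0523,0],[0.3,0,0.2],1],[[0.0035,0.0523,0],[0.3,0,0.2],1],[[0.0035,0.0523,0],[0.3,0,0.2],1],[[0,0,0],[0,2,0],1],[[0,0,0],[0,3,0],1],[[0,0,0],[0,3,0],1],[[0,0,0],[0,3,0],1],[[0,0,0],[0,3,0],1],[[0,0,0],[0,2,0],1],[[0,0,0],[0,0,0],1],[[0,0,0],[0,0,0],1]]'
python3 - <<'E'
from meas import *
from st import *
rep([.052,.9985,0],[0,0,-1])
o=manip.get_obs()
im=eyes.get_image("wrist"); P,ok=cloud(im); np.savez("w3.npz",**im); cv2.imwrite("pics/w3.png",im["color"][:,:,::-1])
E
```

```text
time: 11.65
tool_pos: [0.5246, -0.05, 0.3702]
tcp_rot: [-0.001, 0.726, 0.688, -0.001]
ft_force: [0.7, -0.6, -3.6]
opening: 0.0181
gripper_force: 30.0
q [ 0.792  0.498 -1.155  1.926  0.522  1.065 -0.64 ] turn left [ 0.0001 -0.002   0.0021]
```

View pics/w3.png

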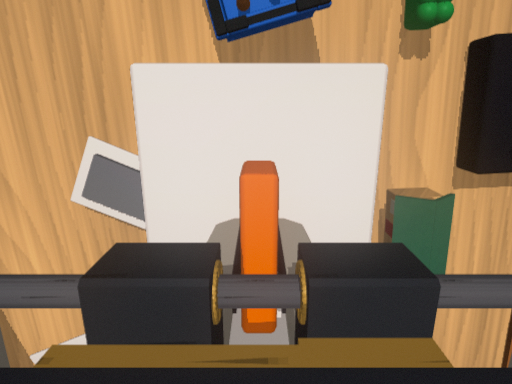

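The wrist view shows the lid level and square in the fingers, with the fin at (259,245) and the tub just ahead at the top edge. I'll measure the held lid's offset and fit the tub rim from both fixed cameras.

```bash
cat >tubfit.py <<'E'
from meas import *
from scipy.optimize import minimize
def fit(files,zr=(.066,.092)):
    S=[]
    for f in files:
        im={k:v for k,v in np.load(f).items()}; P,ok=cloud(im); h=cv2.cvtColor(im["color"],cv2.COLOR_RGB2HSV)
        m=near(P,ok,(.53,.196),.13)&(blue(im)|(h[...,2]<70))&(P[...,2]>zr[0])&(P[...,2]<zr[1])&(P[...,0]>.445); Q=P[m][:,:2]
        n,lab,st,_=cv2.connectedComponentsWithStats(m.astype(np.uint8),connectivity=8); 
        # soft-edged rim frame: reward inside minus outside
        def cost(p):
            c,s=np.cos(p[2]),np.sin(p[2]); d=Q-p[:2]; L=np.abs(np.c_[d@[c,s],d@[-s,c]])-[.065,.09]
            o=L.max(1); return np.mean(np.minimum(np.abs(o+.008),.025)**2)
        b=min((minimize(cost,[.532,.196,np.radians(a)],method="Nelder-Mead") for a in (8,12,16)),key=lambda r:r.fun)
        print(f,len(Q),b.x[:2].round(4),np.degrees(b.x[2]).round(2),b.fun**.5, rect(Q))
E
python3 - <<'E'
from tubfit import *
from st import *
fit(["top0.npz","top1.npz","scene0.npz"])
im={k:v for k,v in np.load("w3.npz").items()}; o=manip.get_obs(); lid(im,o,(.525,-.05),zmin=.2,r=.2)
E
```

```text
top0.npz 1158 [0.5262 0.1902] 12.32 0.004497588123210586 (array([527. , 191.6]), array([130., 179.]), np.float32(12.05))
top1.npz 1144 [0.5262 0.1902] 12.22 0.004464620101290704 (array([527.1, 191.6]), array([129.4, 178.4]), np.float32(12.14))
scene0.npz 2060 [0.5328 0.1936] 12.27 0.0044241814738915815 (array([530., 194.]), array([131.8, 178.4]), np.float32(12.23))
n [0.0025 0.0006 1.    ] tilt 0.15 uphill -166.63 39473
plate [170.6 133. ] 86.68 -> grip [ 0.5238 -0.0443  0.2996]
fin h [0.0346 0.0358 0.0369] 4326
fin [82.3 17.2] 86.33 grip [ 0.5239 -0.05    0.2996] in tool [ 0.0002 -0.0006  0.0705]
fin dir [ 0.064  0.998 -0.001] tool x [0.055 0.998 0.   ] tool z [-0.002  0.    -1.   ]
```

```bash
python3 - <<'E'
from meas import *
o=manip.get_obs()
for f in ["scene0.npz","top0.npz"]:
    print(f); lid({k:v for k,v in np.load(f).items()},o,(.54,-.213),hmin=.025)
E
```

```text
scene0.npz
n [-0.4967  0.0261  0.8675] tilt 29.83 uphill -3.0 1383
plate [183.3 135.5] 86.71 -> grip [ 0.5322 -0.2097  0.0855]
fin h [0.0055 0.0232 0.0363] 222
fin [81.  20.2] 85.39 grip [ 0.5334 -0.2088  0.0862] in tool [-0.1578  0.0181  0.2839]
fin dir [0.07  0.998 0.01 ] tool x [0.055 0.998 0.   ] tool z [-0.002  0.    -1.   ]
top0.npz
n [-0.4982  0.0287  0.8666] tilt 29.94 uphill -3.3 1820
plate [182.4 132.5] 86.25 -> grip [ 0.5299 -0.2114  0.087 ]
fin h [0.032  0.0357 0.0389] 162
fin [78.1 16.9] 86.6 grip [ 0.5303 -0.2102  0.0872] in tool [-0.1594  0.015   0.2829]
fin dir [ 0.051  0.999 -0.004] tool x [0.055 0.998 0.   ] tool z [-0.002  0.    -1.   ]
```

```bash
python3 -m crank '[[[0,0,0.027],[0.03,1.45,0],1],[[0,0,0.027],[0.03,2.5,0],1],[[0,0,0.027],[0.03,2.5,0],1],[[0,0,0.027],[0.03,2.5,0],1],[[0,0,0.027],[0.03,2.5,0],1],[[0,0,0.027],[0.03,2.5,0],1],[[0,0,0.027],[0.04,2.5,0],1],[[0,0,0.027],[0.04,2.5,0],1],[[0,0,0.027],[0.04,2.5,0],1],[[0,0,0.027],[0.04,2.8,0],1],[[0,0,0],[0,0,-2],1],[[0,0,0],[0,0,-3],1],[[0,0,0],[0,0,-3],1],[[0,0,0],[0,0,-3],1],[[0,0,0],[0,0,-3],1],[[0,0,0],[0,0,-2],1],[[0,0,0],[0,0,0],1],[[0,0,0],[0,0,0],1]]'
python3 - <<'E'
from meas import *
from st import *
a=np.radians(12.2); rep([-np.sin(a),np.cos(a),0],[0,0,-1],[.528,.1925,.179])
for c in ["top","wrist"]:
    im=eyes.get_image(c); np.savez(c+"4.npz",**im); print(c); lid(im,manip.get_obs(),(.528,.1925),zmin=.1,r=.13,hmin=.026)
cv2.imwrite("pics/w4.png",im["color"][:,:,::-1])
E
```

```text
time: 13.95
tool_pos: [0.5283, 0.1937, 0.2112]
tcp_rot: [-0.001, 0.627, 0.779, 0.0]
ft_force: [0.7, -0.2, -2.4]
opening: 0.0179
gripper_force: 30.0
q [ 0.186  0.72  -0.983  2.017  0.809  0.858 -1.046] turn left [-0.001  -0.0012 -0.0038]
shift left cm [-0.03 -0.12 -3.22]
top
n [-0.0136 -0.0022  0.9999] tilt 0.79 uphill 9.08 384
plate [184.4  53.7] 89.58 -> grip [0.48   0.1873 0.1405]Traceback (most recent call last):
  File "<stdin>", line 5, in <module>
  File "meas.py", line 18, in lid
    F=P[near(P,ok,c0,.09)&orange(im)]; h=(F-q0)@n; T=F[(h>hmin)&(h<.042)]; print("fin h",np.percentile(h,[5,50,95]).round(4),len(T))
                                                                                         ~~~~~~~~~~~~~^^^^^^^^^^^^^
    return _quantile_unchecked(
        a, q, axis, out, overwrite_input, method, keepdims, weights)
    return _ureduce(a,
                    func=_quantile_ureduce_func,
    ...<5 lines>...
                    overwrite_input=overwrite_input,
                    method=method)
    r = func(a, **kwargs)
    result = _quantile(arr,
                       quantiles=q,
    ...<2 lines>...
                       out=out,
                       weights=wgt)
    slices_having_nans = np.isnan(arr[-1, ...])
                                  ~~~^^^^^^^^^
IndexError: index -1 is out of bounds for axis 0 with size 0
```

```bash
python3 -m crank '[[[0,0,-0.003],[0,-0.1,-0.5],1],[[0,0,0],[0,0,-0.5],1],[[0,0,0],[0,0,-0.5],1],[[0,0,0],[0,0,-0.4],1],[[0,0,0],[0,0,-0.4],1],[[0,0,0],[0,0,-0.3],1],[[0,0,0],[0,0,0],1]]'
```

```text
time: 14.88
tool_pos: [0.5279, 0.1923, 0.1843]
tcp_rot: [-0.001, 0.628, 0.779, -0.001]
ft_force: [0.3, 0.2, -3.7]
opening: 0.0177
gripper_force: 30.0
```

```bash
python3 -m crank '[[[0,0,0],[0,0,-0.15],1],[[0,0,0],[0,0,-0.15],1],[[0,0,0],[0,0,-0.1],1],[[0,0,0],[0,0,-0.1],1],[[0,0,0],[0,0,0],1]]'
```

```text
time: 15.5
tool_pos: [0.528, 0.1924, 0.1798]
tcp_rot: [-0.001, 0.628, 0.779, -0.0]
ft_force: [-1.0, 0.2, 1.1]
opening: 0.0179
gripper_force: 30.0
```

```bash
python3 -m crank '[[[0,0,0],[0,0,0],0],[[0,0,0],[0,0,0],0],[[0,0,0],[0,0,0],0],[[0,0,0],[0,0,0],0],[[0,0,0],[0,0,1],0],[[0,0,0],[0,0,2],0],[[0,0,0],[0,0,3],0],[[0,0,0],[0,0,3],0],[[0,0,0],[0,0,3],1],[[0,0,0],[0,-6,3],1],[[0,0,0],[0,-6,3],1],[[0,0,0],[0,0,0],1],[[0,0,0],[0,0,0],1]]'
python3 - <<'E'
from meas import *
from st import *
o=manip.get_obs();print(o["tool_pos"],o["ft_force"])
for c in ["wrist","scene"]:
    im=eyes.get_image(c); np.savez(c+"5.npz",**im); print(c); cv2.imwrite(f"pics/{c}5.png",im["color"][:,:,::-1])
    try: lid(im,o,(.528,.1925),zmin=.07,r=.13,hmin=.026)
    except Exception as e: print(e)
E
```

```text
time: 17.12
tool_pos: [0.5278, 0.0807, 0.3558]
tcp_rot: [-0.001, 0.628, 0.778, -0.0]
ft_force: [-0.6, 0.8, 0.6]
opening: 0.002
gripper_force: 0.0
[0.5278 0.0807 0.3558] [-0.5507  0.8286  0.5677]
wrist
n [-0.0048  0.0005  1.    ] tilt 0.28 uphill -5.87 17096
plate [132.7 152. ] 12.05 -> grip [0.5301 0.1771 0.109 ]
fin h [0.0343 0.0358 0.0372] 1625
fin [17.2 80.2] 12.7 grip [0.5268 0.1935 0.109 ] in tool [0.1103 0.0231 0.2469]
fin dir [ 0.22  -0.976  0.002] tool x [-0.211  0.977  0.001] tool z [-0.001  0.001 -1.   ]
scene
n [-0.0079 -0.0016  1.    ] tilt 0.46 uphill 11.18 3524
plate [135.  182.8] 11.95 -> grip [0.5293 0.1925 0.1069]
fin h [0.0088 0.033  0.0376] 387
fin [20.9 81.6] 12.15 grip [0.5289 0.1924 0.1069] in tool [0.1087 0.025  0.249 ]
fin dir [ 0.21  -0.978  0.   ] tool x [-0.211  0.977  0.001] tool z [-0.001  0.001 -1.   ]
```

View pics/wrist5.png

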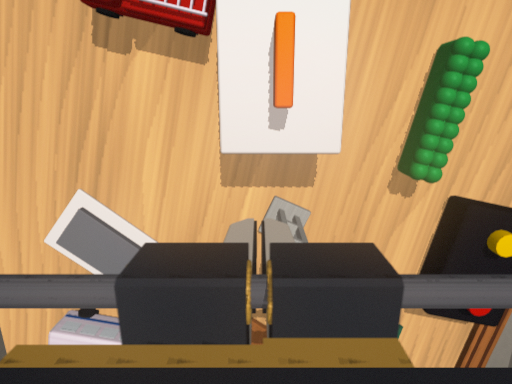

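The lid rests centred and level on the tub, with its fin at (285,60), and the pylon stands untouched at (287,218). The fingers are closed. Now I'll press at the corner over seal4.

```bash
python3 -m crank '[[[0,0,0],[1.1,0.74,-2],1],[[0,0,0],[1.1,0.74,-2.6],1],[[0,0,0],[1.1,0.74,-2.6],1],[[0,0,0],[1.1,0.74,-2.6],1],[[0,0,0],[1.1,0.74,-2.6],1],[[0,0,0],[1,0.74,-2.6],1],[[0,0,0],[0,0,-1.5],1],[[0,0,0],[0,0,-0.6],1],[[0,0,0],[0,0,0],1]]'
python3 -m crank '[[[0,0,0],[0,0,-0.2],1],[[0,0,0],[0,0,-0.2],1],[[0,0,0],[0,0,-0.1],1],[[0,0,0],[0,0,-0.1],1],[[0,0,0],[0,0,0],1]]'
```

```text
time: 18.35
tool_pos: [0.5926, 0.1251, 0.1845]
tcp_rot: [-0.001, 0.627, 0.779, -0.001]
ft_force: [0.3, -0.1, 0.3]
opening: 0.0003
gripper_force: 0.0
time: 18.98
tool_pos: [0.593, 0.1249, 0.1784]
tcp_rot: [-0.001, 0.628, 0.778, -0.001]
ft_force: [1.0, 0.3, 0.4]
opening: 0.0004
gripper_force: 0.0
```

```bash
python3 -m crank '[[[0,0,0],[0,0,-0.1],1],[[0,0,0],[0,0,-0.1],1],[[0,0,0],[0,0,-0.1],1],[[0,0,0],[0,0,-0.1],1],[[0,0,0],[0,0,0],1]]';python3 -m crank '[[[0,0,0],[0,0,-0.1],1],[[0,0,0],[0,0,-0.1],1],[[0,0,0],[0,0,0],1]]'
```

```text
time: 19.6
tool_pos: [0.593, 0.1249, 0.1748]
tcp_rot: [-0.001, 0.628, 0.778, -0.001]
ft_force: [-1.7, -0.0, 4.6]
opening: 0.0005
gripper_force: 2.5
time: 19.98
tool_pos: [0.593, 0.125, 0.1738]
tcp_rot: [-0.0, 0.628, 0.778, -0.001]
ft_force: [-3.6, -3.3, 15.3]
opening: -0.0
gripper_force: 7.7
```

```bash
python3 -m crank '[[[0,0,0],[0,0,-0.1],1],[[0,0,0],[0,0,-0.1],1],[[0,0,0],[0,0,0],1]]';python3 -m crank '[[[0,0,0],[0,0,-0.1],1],[[0,0,0],[0,0,-0.1],1],[[0,0,0],[0,0,0],1]]'
```

```text
time: 20.35
tool_pos: [0.5932, 0.1248, 0.1723]
tcp_rot: [0.0, 0.628, 0.778, -0.0]
ft_force: [-5.1, -4.9, 20.3]
opening: 0.0005
gripper_force: 10.0
time: 20.72
tool_pos: [0.5935, 0.1247, 0.1705]
tcp_rot: [0.001, 0.628, 0.778, -0.0]
ft_force: [-3.7, -5.3, 21.3]
opening: 0.0002
gripper_force: 11.0
```

```bash
python3 -m crank '[[[0,0,0],[0,0,-0.1],1],[[0,0,0],[0,0,-0.1],1],[[0,0,0],[0,0,0],1]]';python3 -m crank '[[[0,0,0],[0,0,-0.1],1],[[0,0,0],[0,0,0],1]]'
```

```text
time: 21.1
tool_pos: [0.5935, 0.1248, 0.1697]
tcp_rot: [0.001, 0.628, 0.778, -0.0]
ft_force: [-6.4, -7.1, 35.8]
opening: 0.0005
gripper_force: 17.6
time: 21.35
tool_pos: [0.5934, 0.125, 0.1694]
tcp_rot: [0.001, 0.628, 0.778, -0.0]
ft_force: [-8.5, -8.7, 42.0]
opening: 0.0005
gripper_force: 21.0
```

```bash
python3 -m crank '[[[0,0,0],[0,0,1],1],[[0,0,0],[0,0,1.5],1],[[0,0,0],[-0.85,3.9,0],1],[[0,0,0],[-0.85,3.9,0],1],[[0,0,0],[-0.85,3.9,0],1],[[0,0,0],[-0.85,3.9,0],1],[[0,0,0],[0,0,-0.8],1],[[0,0,0],[0,0,-0.4],1],[[0,0,0],[0,0,0],1]]';python3 -m crank '[[[0,0,0],[0,0,-0.1],1],[[0,0,0],[0,0,-0.1],1],[[0,0,0],[0,0,-0.1],1],[[0,0,0],[0,0,-0.1],1],[[0,0,0],[0,0,0],1]]'
```

```text
time: 22.48
tool_pos: [0.5594, 0.2794, 0.1778]
tcp_rot: [-0.001, 0.628, 0.778, -0.001]
ft_force: [-0.2, 0.4, 0.8]
opening: 0.0
gripper_force: 0.0
time: 23.1
tool_pos: [0.5591, 0.2808, 0.1747]
tcp_rot: [-0.001, 0.628, 0.778, -0.001]
ft_force: [-0.9, -0.8, 6.0]
opening: 0.0001
gripper_force: 2.2
```

```bash
python3 -m crank '[[[0,0,0],[0,0,-0.1],1],[[0,0,0],[0,0,-0.1],1],[[0,0,0],[0,0,0],1]]'; python3 -m crank '[[[0,0,0],[0,0,-0.1],1],[[0,0,0],[0,0,-0.1],1],[[0,0,0],[0,0,0],1]]'
```

```text
time: 23.48
tool_pos: [0.5591, 0.2809, 0.1733]
tcp_rot: [-0.0, 0.628, 0.778, -0.0]
ft_force: [-1.1, -3.3, 10.4]
opening: 0.0004
gripper_force: 5.2
time: 23.85
tool_pos: [0.5592, 0.2811, 0.1719]
tcp_rot: [-0.0, 0.628, 0.778, -0.0]
ft_force: [-1.1, -3.9, 16.2]
opening: 0.0007
gripper_force: 7.7
```

```bash
python3 -m crank '[[[0,0,0],[0,0,-0.1],1],[[0,0,0],[0,0,-0.1],1],[[0,0,0],[0,0,0],1]]'; python3 -m crank '[[[0,0,0],[0,0,-0.1],1],[[0,0,0],[0,0,0],1]]'
```

```text
time: 24.22
tool_pos: [0.5593, 0.2813, 0.1704]
tcp_rot: [0.0, 0.628, 0.778, 0.0]
ft_force: [-2.5, -3.6, 19.3]
opening: 0.0003
gripper_force: 9.7
time: 24.48
tool_pos: [0.5593, 0.2814, 0.1698]
tcp_rot: [0.0, 0.628, 0.778, 0.0]
ft_force: [-3.5, -4.9, 23.0]
opening: 0.0006
gripper_force: 11.4
```

```bash
python3 -m crank '[[[0,0,0],[0,0,-0.1],1],[[0,0,0],[0,0,0],1]]'; python3 -m crank '[[[0,0,0],[0,0,1],1],[[0,0,0],[0,0,1.5],1],[[0,0,0],[-3.27,-0.7,0],1],[[0,0,0],[-3.27,-0.7,0],1],[[0,0,0],[-3.27,-0.7,0],1],[[0,0,0],[0,0,-0.6],1],[[0,0,0],[0,0,-0.3],1],[[0,0,0],[0,0,-0.2],1],[[0,0,0],[0,0,-0.2],1],[[0,0,0],[0,0,-0.1],1],[[0,0,0],[0,0,0],1]]'
```

```text
time: 24.72
tool_pos: [0.5593, 0.2815, 0.1697]
tcp_rot: [0.001, 0.628, 0.778, 0.0]
ft_force: [-4.3, -7.1, 31.8]
opening: 0.0004
gripper_force: 15.3
time: 26.1
tool_pos: [0.461, 0.2599, 0.1773]
tcp_rot: [-0.001, 0.628, 0.778, -0.001]
ft_force: [0.4, -0.1, -1.2]
opening: 0.0004
gripper_force: 0.0
```

```bash
python3 -m crank '[[[0,0,0],[0,0,-0.1],1],[[0,0,0],[0,0,-0.1],1],[[0,0,0],[0,0,0],1]]'; python3 -m crank '[[[0,0,0],[0,0,-0.1],1],[[0,0,0],[0,0,-0.1],1],[[0,0,0],[0,0,0],1]]'
```

```text
time: 26.48
tool_pos: [0.4609, 0.2599, 0.1754]
tcp_rot: [-0.001, 0.628, 0.778, -0.001]
ft_force: [0.7, -0.4, -0.1]
opening: 0.0003
gripper_force: 0.0
time: 26.85
tool_pos: [0.4608, 0.2601, 0.174]
tcp_rot: [-0.001, 0.628, 0.779, -0.0]
ft_force: [-1.8, -1.7, 8.7]
opening: 0.0006
gripper_force: 4.6
```

```bash
python3 -m crank '[[[0,0,0],[0,0,-0.1],1],[[0,0,0],[0,0,-0.1],1],[[0,0,0],[0,0,0],1]]'; python3 -m crank '[[[0,0,0],[0,0,-0.1],1],[[0,0,0],[0,0,-0.1],1],[[0,0,0],[0,0,0],1]]'; python3 -m crank '[[[0,0,0],[0,0,-0.1],1],[[0,0,0],[0,0,0],1]]'
```

```text
time: 27.22
tool_pos: [0.4608, 0.2603, 0.1724]
tcp_rot: [-0.0, 0.628, 0.779, -0.0]
ft_force: [-2.7, -2.6, 14.0]
opening: 0.0006
gripper_force: 6.8
time: 27.6
tool_pos: [0.4607, 0.2605, 0.1705]
tcp_rot: [-0.0, 0.628, 0.779, 0.0]
ft_force: [-3.0, -1.6, 14.3]
opening: 0.0008
gripper_force: 7.4
time: 27.85
tool_pos: [0.4606, 0.2606, 0.1697]
tcp_rot: [-0.0, 0.627, 0.779, 0.0]
ft_force: [-3.8, -2.5, 17.8]
opening: 0.0002
gripper_force: 8.5
```

```bash
python3 -m crank '[[[0,0,0],[0,0,-0.1],1],[[0,0,0],[0,0,0],1]]'; python3 -m crank '[[[0,0,0],[0,0,-0.05],1],[[0,0,0],[0,0,1],1],[[0,0,0],[0,0,1.5],1],[[0,0,0],[0.85,-3.9,0],1],[[0,0,0],[0.85,-3.9,0],1],[[0,0,0],[0.85,-3.9,0],1],[[0,0,0],[0.85,-3.9,0],1],[[0,0,0],[0,0,-0.6],1],[[0,0,0],[0,0,-0.3],1],[[0,0,0],[0,0,-0.2],1],[[0,0,0],[0,0,-0.2],1],[[0,0,0],[0,0,-0.1],1],[[0,0,0],[0,0,0],1]]'
```

```text
time: 28.1
tool_pos: [0.4606, 0.2606, 0.1694]
tcp_rot: [-0.0, 0.627, 0.779, 0.0]
ft_force: [-5.2, -4.3, 28.0]
opening: 0.0007
gripper_force: 13.7
time: 29.72
tool_pos: [0.4948, 0.1042, 0.1779]
tcp_rot: [-0.001, 0.627, 0.779, -0.0]
ft_force: [-0.6, -0.1, 0.8]
opening: 0.0005
gripper_force: 0.0
```

```bash
python3 -m crank '[[[0,0,0],[0,0,-0.1],1],[[0,0,0],[0,0,-0.1],1],[[0,0,0],[0,0,0],1]]'; python3 -m crank '[[[0,0,0],[0,0,-0.1],1],[[0,0,0],[0,0,-0.1],1],[[0,0,0],[0,0,0],1]]'
```

```text
time: 30.1
tool_pos: [0.4949, 0.1038, 0.1758]
tcp_rot: [-0.001, 0.628, 0.778, -0.001]
ft_force: [0.6, -0.5, 0.1]
opening: 0.0006
gripper_force: 0.0
time: 30.48
tool_pos: [0.4949, 0.1039, 0.1743]
tcp_rot: [-0.001, 0.628, 0.778, -0.001]
ft_force: [-1.8, -1.1, 7.3]
opening: 0.0002
gripper_force: 3.6
```

```bash
python3 -m crank '[[[0,0,0],[0,0,-0.1],1],[[0,0,0],[0,0,-0.1],1],[[0,0,0],[0,0,0],1]]'; python3 -m crank '[[[0,0,0],[0,0,-0.1],1],[[0,0,0],[0,0,-0.1],1],[[0,0,0],[0,0,0],1]]'; python3 -m crank '[[[0,0,0],[0,0,-0.1],1],[[0,0,0],[0,0,0],1]]'
```

```text
time: 30.85
tool_pos: [0.4949, 0.1038, 0.1727]
tcp_rot: [-0.0, 0.628, 0.778, -0.001]
ft_force: [-2.0, -3.0, 13.3]
opening: 0.0008
gripper_force: 6.8
time: 31.22
tool_pos: [0.495, 0.1036, 0.1707]
tcp_rot: [0.0, 0.628, 0.778, -0.001]
ft_force: [-2.9, -3.4, 15.2]
opening: 0.0003
gripper_force: 7.6
time: 31.48
tool_pos: [0.495, 0.1035, 0.1698]
tcp_rot: [0.0, 0.628, 0.778, -0.001]
ft_force: [-2.9, -3.9, 17.5]
opening: 0.0003
gripper_force: 8.5
```

```bash
python3 -m crank '[[[0,0,0],[0,0,-0.1],1],[[0,0,0],[0,0,-0.05],1],[[0,0,0],[0,0,0],1]]'; python3 -m crank '[[[0,0,0],[0,0,1],1],[[0,0,0],[0,0,1.1],1],[[0,0,0],[-0.85,3.9,0],1],[[0,0,0],[-0.85,3.9,0],1],[[0,0,0],[0,0,-0.6],1],[[0,0,0],[0,0,-0.3],1],[[0,0,0],[0,0,-0.2],1],[[0,0,0],[0,0,-0.1],1],[[0,0,0],[0,0,-0.1],1],[[0,0,0],[0,0,-0.1],1],[[0,0,0],[0,0,0],1]]'
```

```text
time: 31.85
tool_pos: [0.4949, 0.1036, 0.1693]
tcp_rot: [0.001, 0.628, 0.778, -0.001]
ft_force: [-4.9, -6.8, 32.2]
opening: 0.0002
gripper_force: 16.2
time: 33.22
tool_pos: [0.4779, 0.1818, 0.1744]
tcp_rot: [-0.001, 0.628, 0.778, -0.001]
ft_force: [-0.4, 0.3, -0.3]
opening: 0.0006
gripper_force: 0.0
```

```bash
python3 -m crank '[[[0,0,0],[0,0,-0.1],1],[[0,0,0],[0,0,-0.1],1],[[0,0,0],[0,0,0],1]]'; python3 -m crank '[[[0,0,0],[0,0,-0.1],1],[[0,0,0],[0,0,0],1]]'
```

```text
time: 33.6
tool_pos: [0.4779, 0.182, 0.1729]
tcp_rot: [-0.001, 0.628, 0.779, -0.0]
ft_force: [-1.5, -1.8, 7.1]
opening: 0.0002
gripper_force: 3.6
time: 33.85
tool_pos: [0.4778, 0.182, 0.1719]
tcp_rot: [-0.0, 0.628, 0.779, -0.0]
ft_force: [-1.8, -1.9, 8.7]
opening: 0.0003
gripper_force: 4.4
```

```bash
python3 -m crank '[[[0,0,0],[0,0,-0.1],1],[[0,0,0],[0,0,-0.1],1],[[0,0,0],[0,0,0],1]]'; python3 -m crank '[[[0,0,0],[0,0,-0.1],1],[[0,0,0],[0,0,0],1]]'; python3 -m crank '[[[0,0,0],[0,0,-0.1],1],[[0,0,0],[0,0,0],1]]'
```

```text
time: 34.22
tool_pos: [0.4777, 0.182, 0.17]
tcp_rot: [-0.0, 0.628, 0.779, -0.001]
ft_force: [-2.7, -1.9, 9.5]
opening: 0.0007
gripper_force: 5.0
time: 34.48
tool_pos: [0.4776, 0.182, 0.1692]
tcp_rot: [-0.0, 0.628, 0.779, -0.001]
ft_force: [-2.9, -2.2, 12.0]
opening: 0.0007
gripper_force: 6.4
time: 34.72
tool_pos: [0.4776, 0.182, 0.169]
tcp_rot: [0.0, 0.628, 0.779, -0.001]
ft_force: [-5.3, -5.2, 26.3]
opening: -0.0001
gripper_force: 13.2
```

```bash
python3 -m crank '[[[0,0,0],[0,0,-0.05],1],[[0,0,0],[0,0,1],1],[[0,0,0],[0,0,2],1],[[0,0,0],[0,0,3.3],1],[[0,0,0],[3.27,0.7,0],1],[[0,0,0],[3.27,0.7,0],1],[[0,0,0],[3.27,0.7,0],1],[[0,0,0],[0,0,0],1],[[0,0,0],[0,0,-3],1],[[0,0,0],[0,0,-1.8],1],[[0,0,0],[0,0,-0.4],1],[[0,0,0],[0,0,-0.2],1],[[0,0,0],[0,0,0],1]]'
```

```text
time: 36.35
tool_pos: [0.5761, 0.2031, 0.1765]
tcp_rot: [-0.001, 0.628, 0.779, -0.0]
ft_force: [0.2, 0.2, 0.3]
opening: 0.0005
gripper_force: 0.0
```

```bash
python3 -m crank '[[[0,0,0],[0,0,-0.1],1],[[0,0,0],[0,0,-0.1],1],[[0,0,0],[0,0,0],1]]'; python3 -m crank '[[[0,0,0],[0,0,-0.1],1],[[0,0,0],[0,0,0],1]]'
```

```text
time: 36.72
tool_pos: [0.576, 0.2029, 0.174]
tcp_rot: [-0.001, 0.628, 0.778, -0.0]
ft_force: [0.9, -0.8, -0.6]
opening: 0.0006
gripper_force: 0.0
time: 36.98
tool_pos: [0.576, 0.2029, 0.1728]
tcp_rot: [-0.001, 0.628, 0.778, -0.0]
ft_force: [-0.7, -0.9, 0.6]
opening: 0.0006
gripper_force: 0.0
```

```bash
python3 -m crank '[[[0,0,0],[0,0,-0.1],1],[[0,0,0],[0,0,-0.1],1],[[0,0,0],[0,0,0],1]]'; python3 -m crank '[[[0,0,0],[0,0,-0.1],1],[[0,0,0],[0,0,-0.1],1],[[0,0,0],[0,0,0],1]]';  python3 -m crank '[[[0,0,0],[0,0,-0.1],1],[[0,0,0],[0,0,0],1]]'
```

```text
time: 37.35
tool_pos: [0.576, 0.203, 0.1716]
tcp_rot: [-0.001, 0.628, 0.779, -0.0]
ft_force: [-0.7, -1.5, 7.7]
opening: 0.0008
gripper_force: 3.7
time: 37.72
tool_pos: [0.5762, 0.2031, 0.1697]
tcp_rot: [-0.0, 0.628, 0.778, -0.0]
ft_force: [-1.4, -2.1, 7.4]
opening: 0.0011
gripper_force: 4.4
time: 37.98
tool_pos: [0.5762, 0.2031, 0.169]
tcp_rot: [-0.0, 0.628, 0.778, -0.0]
ft_force: [-1.4, -2.1, 10.7]
opening: 0.0002
gripper_force: 5.3
```

Now I'll push once more here, lift clear and check from above.

```bash
python3 -m crank '[[[0,0,0],[0,0,-0.1],1],[[0,0,0],[0,0,-0.05],1],[[0,0,0],[0,0,0],1]]'; python3 -m crank '[[[0,0,0],[0,0,1],1],[[0,0,0],[0,0,2],1],[[0,0,0],[0,0,4],1],[[0,0,0],[-0.8,-2,4],1],[[0,0,0],[-0.8,-2,4],1],[[0,0,0],[-0.8,-2,2],1],[[0,0,0],[-0.8,-2,2],1],[[0,0,0],[-0.8,-2,2],1],[[0,0,0],[0,0,0],1],[[0,0,0],[0,0,0],1]]'
python3 - <<'E'
from meas import *
o=manip.get_obs();print(o["tool_pos"],o["ft_force"])
for c in ["wrist","scene"]:
    im=eyes.get_image(c); np.savez(c+"6.npz",**im); print(c); cv2.imwrite(f"pics/{c}6.png",im["color"][:,:,::-1])
    try: lid(im,o,(.528,.1925),zmin=.07,r=.13,hmin=.026)
    except Exception as e: print(e)
    P,ok=cloud(im); m=near(P,ok,(.528,.1925),.13)&white(im)&(P[...,2]>.07)&(P[...,2]<.1); Q=P[m]; a=np.radians(12.2); d=Q[:,:2]-[.527,.1925]
    X=d@[np.cos(a),np.sin(a)]; Y=d@[-np.sin(a),np.cos(a)]
    for sx in(-1,1):
        for y0 in(-80,0,80):
            s=(abs(X-sx*.052)<.012)&(abs(Y-y0/1e3)<.012); print(sx,y0,s.sum(),(np.median(Q[s,2])*1e3).round(2) if s.sum() else None,end=" | ")
    print()
E
```

```text
time: 38.35
tool_pos: [0.5761, 0.2031, 0.1688]
tcp_rot: [0.0, 0.628, 0.778, -0.0]
ft_force: [-5.4, -5.4, 26.4]
opening: 0.0004
gripper_force: 12.7
time: 39.6
tool_pos: [0.536, 0.1032, 0.3764]
tcp_rot: [-0.001, 0.628, 0.778, -0.0]
ft_force: [0.3, -0.7, -1.0]
opening: 0.0005
gripper_force: 0.0
[0.53595751 0.10321759 0.3764234 ] [ 0.34618478 -0.72257811 -1.01514512]
wrist
n [4.e-04 9.e-04 1.e+00] tilt 0.06 uphill -112.07 17471
plate [132.4 179.3] 12.04 -> grip [0.5275 0.1908 0.1033]
fin h [0.0345 0.0359 0.0371] 1069
fin [16.3 79.9] 12.41 grip [0.5272 0.1935 0.1033] in tool [0.0898 0.011  0.2732]
fin dir [ 0.215 -0.977  0.001] tool x [-0.212  0.977  0.001] tool z [-0.002  0.001 -1.   ]
-1 -80 390 85.42 | -1 0 470 85.38 | -1 80 461 85.33 | 1 -80 396 85.32 | 1 0 465 85.26 | 1 80 472 85.18 | 
scene
n [-2.9e-03  8.0e-04  1.0e+00] tilt 0.17 uphill -14.63 3472
plate [134.7 182.5] 12.32 -> grip [0.5296 0.193  0.1013]
fin h [0.0094 0.0333 0.0376] 384
fin [20.2 81.5] 11.77 grip [0.53   0.1931 0.1013] in tool [0.0888 0.0137 0.2752]
fin dir [ 0.204 -0.979  0.001] tool x [-0.212  0.977  0.001] tool z [-0.002  0.001 -1.   ]
-1 -80 90 83.02 | -1 0 102 83.37 | -1 80 97 83.45 | 1 -80 120 83.42 | 1 0 125 83.37 | 1 80 120 83.31 |
```

The plate has dropped 5.7 mm and lies flat to 0.06°. All six points came to a firm stop and the arm is clear, so I'm handing in.

```bash
python3 -c "
from station import manip
print(manip.finish_job())"
```

```text
the job is handed in; nothing more can be done
None
```

The lid is on the blue tub, let go and pressed down at all six seal points: it lies flat to about 0.1° and within about 1 mm of fully home by the wrist camera, and I handed the job in at about 40 s of the 72 s (no verdict came back).

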